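# Cover the pots from the stack of lids

### The job

The clean pots and the pan on this catering trolley must be covered before it is wheeled out. Take the stack of lids apart and set each lid down gently, without dropping it, on the vessel it belongs to, the three round ones by size and the rectangular one on the pan, every lid lying flat with its collar inside the rim. Leave the pots where they stand and do not disturb the shaker and the thermometer.

Things in the scene. Friction and masses are not known exactly. Their poses are not given: they have to be found in the camera images.
- lid_small_center (a point): Round steel lid of the small pot, 90 g, top of the stack. Plate 95 mm across, 4 thick; below it a hollow tapered collar 28 deep, 61 across at its lower edge, 71 at the plate; central upright black knob 24 across, 24 tall. Point: on the axis, half-way up the 56 mm, at the plate's underside (collar edge 28 below, plate top 4 above, knob top 28 above). z up.
- lid_middle_center (a point): Round steel lid of the middle pot, 130 g, second from the top, its collar round the knob of the next lid. Plate 117 mm across, 4 thick; below it a hollow tapered collar 28 deep, 83 across at its lower edge, 93 at the plate; central upright black knob 24 across, 24 tall. Point: on the axis, half-way up the 56 mm, at the plate's underside (collar edge 28 below, plate top 4 above, knob top 28 above). z up.
- lid_large_center (a point): Round steel lid of the large pot, 170 g, third from the top, its collar round the rectangular lid's handle. Plate 140 mm across, 4 thick; below it a hollow tapered collar 28 deep, 106 across at its lower edge, 116 at the plate; central upright black knob 24 across, 24 tall. Point: on the axis, half-way up the 56 mm, at the plate's underside (collar edge 28 below, plate top 4 above, knob top 28 above). z up.
- lid_pan_center (a point): Rectangular steel lid of the pan, 260 g, lowest, on a white board 12 mm thick. Plate 140 (x) by 190 (y), 4 thick; tapered collar 28 deep, 106 by 156 at its edge, 116 by 166 at the plate; central black bar handle 72 long (y), 12 wide (x), top 24 above the plate, open below. Point: half-way up the 56 mm, at the plate's underside (handle top 28 above). z up. A half turn is the same.
- pot_small_rim (a point): Centre of the mouth of the small round open steel pot, level with its rim, 75 mm above the trolley top. Loose, 250 g, 85 mm across outside, 79 inside, wall 3. z up. With its lid on, the lid's point coincides with this one: plate on the rim, collar inside with 4 mm play all round.
- pot_middle_rim (a point): Centre of the mouth of the middle round open steel pot, level with its rim, 90 mm above the trolley top. Loose, 350 g, 107 mm across outside, 101 inside, wall 3. z up. With its lid on, the lid's point coincides with this one: plate on the rim, collar inside with 4 mm play all round.
- pot_large_rim (a point): Centre of the mouth of the large round open steel pot, level with its rim, 100 mm above the trolley top. Loose, 450 g, 130 mm across outside, 124 inside, wall 3. z up. With its lid on, the lid's point coincides with this one: plate on the rim, collar inside with 4 mm play all round.
- pan_rim (a point): Centre of the mouth of the rectangular open steel pan, level with its rim, 60 mm above the trolley top. Loose, 500 g, outside 130 (x) by 180 (y), inside 124 by 174, 6 mm flange all round. z up. With the lid on, its point coincides with this one, long side along long side, either way round; 4 mm play all round.
- shaker_center (a point): Bystander: a steel seasoning shaker standing upright, diameter 62 mm, 95 mm tall, loose. This point is on its axis half-way up. To be left where it is.
- probe_center (a point): Bystander: a food thermometer lying flat, white handle 32 by 110 by 18 mm with a thin steel stem running on a further 115 mm along its y, loose. This point is the centre of the handle. To be left where it is.
There are look-alikes about, which are no part of the job. Leave any red or turquoise look-alike of the part that bears lid_large_center alone.

How it is judged:
By the outcome, as a careful person would: the job done as asked, in the order asked, and still so for the second after the job is handed in, with the robot touching nothing.
It also fails if it takes over 120 s, if anything falls off the work surface, if the arm or the gripper's body presses on something with over 40 N, if the wrist force passes 120 N, or if a joint passes its speed limit or range.

### The arm

A 6-joint arm with a two-finger parallel gripper is mounted at the origin on the work surface. World frame = base frame: x ahead of the robot, y to its left, z up, the work surface at z = 0. Lengths are in m, angles in rad, forces in N, time in s.
With the tool pointing down it reaches from about 0.425 to 0.925 m from the base axis. Payload 12.5 kg.
Tool frame: the origin (TCP) lies on the centre line of the jaws, within the pads' length; the fingertips stand 11 mm ahead of it and the grasp point (between the pads) lies 8 mm behind it; z points along the fingers, y is the line along which they close (so a half turn about z gives the same grasp; the last joint's range is limited). The gripper opens to 85 mm and grips with 20 to 120 N. Pads are 22 mm wide; open, the fingers measure 114 mm over their backs; the gripper's body (76 mm by 85 mm) begins 54 mm behind the grasp point. The pads swing forward as they close: fully open they stand 13 mm farther back than shut.
Start: joints at [1.061, 0.491, 1.559, -0, 1.092, -0.106], TCP at [0.246, 0.575, 0.242] pointing down, gripper open.
Joint ranges: [-3.1, 3.1], [-0.84, 2.19], [0.05, 2.79], [-1.13, 4.28], [0.06, 2.93], [-2.69, 2.69]. Speed limits (rad/s): [2.22, 2.22, 2.79, 3.14, 3.14, 3.14].

### API

Orientations are given as a unit quaternion [x, y, z, w].
In Python, from plant import move_ptp, servo_line, set_joints, grip, hold, solve_ik, camera, get_calibration, IKError, job_done, current_time, current_joints, current_joint_velocities, current_joint_torque, current_position, current_ee_rot, current_ft_force, current_moment, current_finger_gap, current_gripper_force gives the robot as it stands. The module is installed in compiled form; this text tells all that it offers. Calls block until the motion is done:
- move_ptp(position, orientation): joint-space move of the TCP to a pose.
- servo_line(position, frame=None, vel=0.15): straight line of the TCP; frame=None keeps the orientation; vel is the mean speed in m/s.
- set_joints(angles): joint-space move.
- grip(opening, strength=None): finger opening in m; strength is the grip in N (None keeps the last); returns when the fingers have stopped.
- hold(seconds).
- solve_ik(position, orientation): joint angles nearest the present ones, or None.
- camera(name): name is "scene" or "top"; returns (picture, depth): 400x640x3 uint8, red, green, blue; 400x640 float32, m along the optical axis (not along the pixel's ray), 0 where there is no reading.
- get_calibration(name): a dict with "fov_y" (degrees; the focal length in pixels is half the picture's height over the tangent of half this angle, whatever the lens; pixels are square), "cx", "cy" (the principal point, pixels), "dist_coeffs" ([k1, k2, p1, p2, k3] as OpenCV has them; the pictures are not rectified), "R" (3x3) and "t" (3): a world point X has camera coordinates R X + t. Camera axes: x right, y down, z forward; pixel columns grow to the right and rows downward; lengths in m; the calibration is good to about 2 mm. A picture is of the moment at which its call begins. get_calibration takes no time and is no camera call.
A pose or a line that the arm cannot do raises IKError and nothing moves.
- job_done(): hands the job in; it is judged then, once.
Readings, each from a call of its own:
- current_time(): time.
- current_joints(): joint angles.
- current_joint_velocities(): joint speeds.
- current_joint_torque(): joint torques, N m.
- current_position(): TCP position.
- current_ee_rot(): TCP orientation.
- current_ft_force(): force on the tool from outside, world axes, zero at the start.
- current_moment(): the same for the moment, N m.
- current_finger_gap(): finger opening in m.
- current_gripper_force(): force on a finger pad.
Only numpy, scipy, OpenCV 4.12 (cv2) and the standard library are available. Lean on these libraries where they do the work, as an engineer would, in place of code of your own. Each camera call takes 0.05 s, during which the arm holds its last target. There are 200 camera calls.

## Working session

There is one attempt and no reset: what is moved stays moved. The work goes in short steps, each a Python script; the robot and the scene stay as the last script left them, time stands still between calls to the robot, and variables do not carry over. Pictures are saved under pics/ and viewed, at most 14 in all, crops included, and the job is handed in when it is done.

```bash
mkdir -p pics; cat > h.py <<'E'
import numpy as np, cv2
from plant import *
def cal(n):
    c=get_calibration(n); f=200/np.tan(np.radians(c["fov_y"])/2)
    K=np.array([[f,0,c["cx"]],[0,f,c["cy"]],[0,0,1]]); return K,np.array(c["dist_coeffs"],float),np.array(c["R"]),np.array(c["t"])
def cloud(n,dep):
    """world point per pixel from depth"""
    K,d,R,t=cal(n); v,u=np.mgrid[:400,:640].astype(float)
    p=cv2.undistortPoints(np.stack([u.ravel(),v.ravel()],1)[:,None],K,d)[:,0]
    z=dep.ravel(); P=np.c_[p*z[:,None],z]; W=(P-t)@R
    W[z==0]=np.nan; return W.reshape(400,640,3)
def ray(n,uv,h):
    """pixels -> points on plane z=h"""
    K,d,R,t=cal(n); p=cv2.undistortPoints(np.array(uv,float).reshape(-1,1,2),K,d)[:,0]
    D=np.c_[p,np.ones(len(p))]@R; C=-R.T@t; return C+D*((h-C[2])/D[:,2])[:,None]
def proj(n,X):
    K,d,R,t=cal(n); return cv2.projectPoints(np.array(X,float).reshape(-1,3),cv2.Rodrigues(R)[0],t,K,d)[0][:,0]
def Q(yaw):
    """tool down, tool y (closing line) at world angle yaw+90deg"""
    from scipy.spatial.transform import Rotation as Ro
    return (Ro.from_euler('z',yaw)*Ro.from_euler('x',np.pi)).as_quat()
E
python3 - <<'E'
from h import *
for n in ("scene","top"):
    p,d=camera(n); np.savez(f"{n}0.npz",p=p,d=d); cv2.imwrite(f"pics/{n}0.png",p[...,::-1])
    K,dc,R,t=cal(n); print(n,K[0,0],dc,-R.T@t,R[2])
print(current_ee_rot(),Q(0),current_time())
E
```

```text
scene 399.3124498585886 [0.02522523 0.         0.         0.         0.        ] [0.92133918 0.9445677  1.0705869 ] [-0.34265297 -0.64853056 -0.67970365]
top 495.6388573508766 [-0.02676147  0.          0.          0.          0.        ] [0.17695627 0.02309543 1.8033461 ] [ 0.14509726  0.01418155 -0.98931576]
[ 2.00502618e-01  9.79693042e-01 -4.72167975e-04 -1.45564216e-04] [1.000000e+00 0.000000e+00 0.000000e+00 6.123234e-17] 0.1
```

View pics/scene0.png

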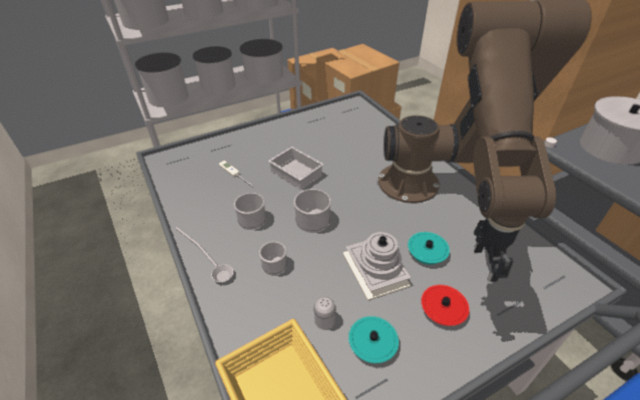

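View pics/top0.png

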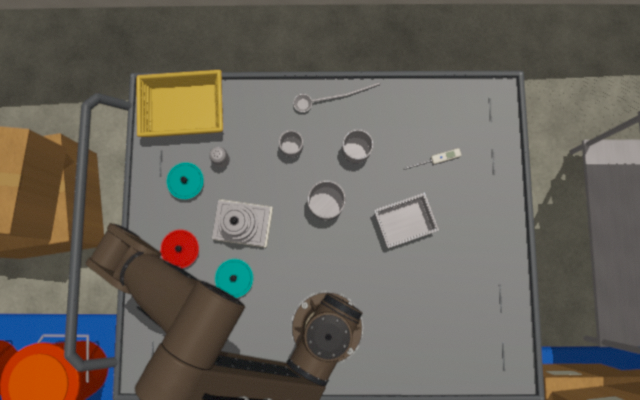

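The top view shows the lid stack at (237,222) on its board. The pots are at (290,143) small, (357,147) middle and (325,202) large, with the pan at (406,220), the shaker at (218,155) and the thermometer at (445,157). The coloured look-alikes are at (185,181), (180,249) and (234,278). The scene view agrees, with the stack at (380,260).

```bash
cat >> h.py <<'E'
from scipy.optimize import least_squares
def circ(P,r):
    c0=np.median(P,0); s=least_squares(lambda c:np.hypot(*(P-c[:2]).T)-r,c0,loss='soft_l1',f_scale=.002)
    e=np.hypot(*(P-s.x).T); return s.x,np.median(e),np.std(e)
E
python3 - <<'E'
from h import *
C={}
for n in ("scene","top"):
    z=np.load(n+"0.npz"); C[n]=cloud(n,z["d"]); 
    print(n,"valid",(z["d"]>0).mean(),"table z",np.nanmedian(C[n][...,2]))
obj=dict(small=((290,143),.075,.041),middle=((357,147),.090,.052),large=((325,202),.100,.0635))
for k,(uv,h,r) in obj.items():
    c=ray("top",uv,h)[0][:2]
    for n in C:
        P=C[n].reshape(-1,3); P=P[np.hypot(*(P[:,:2]-c).T)<r+.035]
        up=P[(abs(P[:,2]-h)<.006)]; print(k,n,"ztop",np.nanpercentile(P[:,2],[90,95,98]),len(up),circ(up[:,:2],r))
c=ray("top",(406,220),.06)[0][:2]
for n in C:
    P=C[n].reshape(-1,3); P=P[np.hypot(*(P[:,:2]-c).T)<.14]; up=P[abs(P[:,2]-.06)<.008]
    print("pan",n,np.nanpercentile(P[:,2],[90,98]),len(up),cv2.minAreaRect(up[:,:2].astype(np.float32)))
for n,uv in (("top",(237,222)),):
    c=ray(n,uv,.12)[0][:2]
    for m in C:
        P=C[m].reshape(-1,3); P=P[np.hypot(*(P[:,:2]-c).T)<.12]
        print(m,np.histogram(P[:,2],bins=np.arange(-.004,.18,.008))[0])
        k=P[P[:,2]>.148]; print("knob",m,len(k),k.mean(0),k.max(0)-k.min(0))
        for h,r in((.138,.0475),(.106,.0585),(.074,.07)):
            s=P[abs(P[:,2]-h)<.005]; print(h,len(s),circ(s[:,:2],r), (s.max(0)+s.min(0))[:2]/2,(s.max(0)-s.min(0))[:2])
im=np.load("scene0.npz")["p"][215:315,320:450,::-1]; a=cv2.resize(im,None,fx=4,fy=4,interpolation=2)
cv2.imwrite("pics/stack.png",a)
E
```

```text
scene valid 0.99116015625 table z -0.002198132951923646
top valid 0.9957890625 table z -0.0038763545110261253
small scene ztop [0.06595165 0.07200742 0.07389639] 116 (array([0.66179397, 0.13036247]), np.float64(0.04121060922829526), np.float64(0.0017262903221637311))
small top ztop [0.0608864  0.07360506 0.07751447] 89 (array([0.65788577, 0.12753377]), np.float64(0.04157798010759961), np.float64(0.0016195606099833949))
middle scene ztop [0.08018021 0.08619996 0.08876111] 115 (array([ 0.64797357, -0.10902106]), np.float64(0.05241512164811095), np.float64(0.0023025607845025687))
middle top ztop [0.07497647 0.08910681 0.09269197] 126 (array([ 0.64410411, -0.11202994]), np.float64(0.05238132874810349), np.float64(0.0017424065959180557))
large scene ztop [0.08979022 0.09613067 0.09842651] 140 (array([0.44947344, 0.00372953]), np.float64(0.06371999054980722), np.float64(0.0019093446134774866))
large top ztop [0.07714216 0.09885512 0.10319057] 150 (array([0.44521716, 0.00059867]), np.float64(0.06387059290154376), np.float64(0.0016199271003855629))
pan scene [0.05446343 0.06000308] 257 ((0.3
[... 861 characters left out ...]
37173706 0.31634346] [0.13620957 0.13231864]
top [687 335  98   9  16 351 420  52  10 138 172  14   6 128 141   7  10 248
 293  19  25  13]
knob top 57 [0.36559657 0.31253667 0.15885043] [0.08139372 0.06825981 0.02357094]
0.138 401 (array([0.37365826, 0.3175189 ]), np.float64(0.034875429195964876), np.float64(0.010781233827613515)) [0.36608842 0.31499167] [0.09236602 0.09318528]
0.106 210 (array([0.36992414, 0.31865761]), np.float64(0.05619289195019789), np.float64(0.005531796142879275)) [0.36486583 0.30971921] [0.11180589 0.11492097]
0.074 223 (array([0.36786814, 0.31522069]), np.float64(0.06487063000043469), np.float64(0.0037448334003224544)) [0.36672159 0.31045793] [0.13834027 0.13569605]
```

View pics/stack.png

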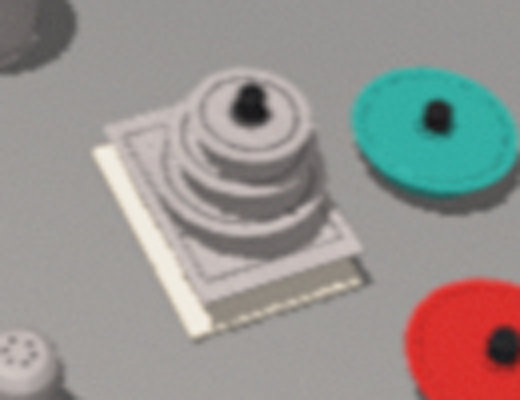

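The crop confirms it: the grey stack of three round lids on the rectangular lid and white board is the target. The teal and red lids beside it stay put. I'll start with the small lid.

```bash
cat >> h.py <<'E'
def disc(zc,xy,r,tag=None,band=.007,imgs=None):
    """centre of a plate (top at zc) of radius r near xy, per camera, from its outline points"""
    out={}
    for n in ("scene","top"):
        p,d=camera(n)
        if tag: np.savez(f"{n}_{tag}.npz",p=p,d=d)
        P=cloud(n,d).reshape(-1,3); zc2=zc-(.0015 if n=="scene" else .0015)
        hue=cv2.cvtColor(p,cv2.COLOR_RGB2HSV).reshape(-1,3)
        P=P[(abs(P[:,2]-zc2)<band)&(np.hypot(*(P[:,:2]-xy).T)<r+.015)&(hue[:,2]>110)]
        H=cv2.convexHull(P[:,:2].astype(np.float32))[:,0].astype(float)
        c,e,s=circ(H,r-.001); out[n]=c; print(n,"disc",c.round(4),"hull",len(H),"r",round(e,4),"sd",round(s,4),"n",len(P))
    return out
def F(): return np.array(current_ft_force()).round(1)
def lower(z_end,step=.001,fmax=3.,vel=.03):
    f0=F()[2]
    while True:
        p=np.array(current_position())
        if p[2]<z_end+1e-4: break
        servo_line([p[0],p[1],max(z_end,p[2]-step)],vel=vel)
        if F()[2]-f0>fmax: break
    print("lowered to",np.round(current_position(),4),"dF",F()-f0*np.array([0,0,1]),"t",current_time())
OFF=.017
E
python3 - <<'E'
from h import *
sc=disc(.140,np.array([.368,.316]),.0475)
x,y=(sc["scene"]+sc["top"])/2; z=.136+OFF
print(current_joints())
for yaw in np.radians([-180,-150,-120,-90,-60,-30,0,30,60,90,120,150]):
    js=[solve_ik([a,b,c],Q(yaw)) for a,b,c in((x,y,z),(.66,.129,.2),(.646,-.11,.2),(.447,.002,.2),(.378,-.281,.2))]
    print(round(np.degrees(yaw)),[None if j is None else round(j[5],2) for j in js])
E
```

```text
scene disc [0.3699 0.3154] hull 26 r 0.0469 sd 0.0011 n 486
top disc [0.3661 0.3141] hull 31 r 0.0469 sd 0.0005 n 503
[ 1.06143921e+00  4.91302755e-01  1.55919229e+00  6.41607624e-06
  1.09170424e+00 -1.05599090e-01]
-180 [np.float64(-1.0), np.float64(-1.48), np.float64(-1.84), np.float64(-1.71), np.float64(-2.35)]
-150 [np.float64(-1.52), np.float64(-2.0), np.float64(-2.36), np.float64(-2.24), None]
-120 [np.float64(-2.05), np.float64(-2.52), None, None, None]
-90 [np.float64(-2.57), None, None, None, np.float64(2.36)]
-60 [None, None, np.float64(2.35), np.float64(2.47), np.float64(1.84)]
-30 [np.float64(2.67), np.float64(2.19), np.float64(1.82), np.float64(1.95), np.float64(1.31)]
0 [np.float64(2.14), np.float64(1.67), np.float64(1.3), np.float64(1.43), np.float64(0.79)]
30 [np.float64(1.62), np.float64(1.14), np.float64(0.78), np.float64(0.9), np.float64(0.27)]
60 [np.float64(1.09), np.float64(0.62), np.float64(0.25), np.float64(0.38), np.float64(-0.26)]
90 [np.float64(0.57), np.float64(0.09), np.float64(-0.27), np.float64(-0.14), np.float64(-0.78)]
120 [np.float64(0.05), np.float64(-0.43), np.float64(-0.79), np.float64(-0.67), np.float64(-1.3)]
150 [np.float64(-0.48), np.float64(-0.95), np.float64(-1.32), np.float64(-1.19), np.float64(-1.83)]
```

```bash
cat >> h.py <<'E'
def pick(xy,zc,yaw,up=.10,open_=.06,strength=40):
    q=Q(yaw); grip(open_)
    move_ptp([*xy,zc+OFF+.07],q)
    servo_line([*xy,zc+OFF+.015],vel=.12); servo_line([*xy,zc+OFF],vel=.04)
    print("before grip F",F()); f0=F(); grip(.015,strength)
    print("gap",current_finger_gap(),"gf",current_gripper_force(),"F",F())
    p=current_position(); servo_line([*p[:2],p[2]+.04],vel=.05); 
    print("lifted dF",F()-f0,"t",current_time())
    servo_line([*p[:2],p[2]+up],vel=.2)
E
python3 - <<'E'
from h import *
pick([.368,.3148],.136,np.radians(120))
d=disc(.140+.10,np.array(current_position())[:2],.0475,tag="l1")
q=Q(np.radians(120)); h=.05
move_ptp([.6598,.1289,.075+OFF+h+.08],q); servo_line([.6598,.1289,.075+OFF+h],vel=.15)
print(current_position(),current_time())
d=disc(.079+h,np.array([.6598,.1289]),.0475,tag="l1b")
d=np.load("scene_l1b.npz")["p"][...,::-1]; e=np.load("top_l1b.npz")["p"][...,::-1]
cv2.imwrite("pics/l1b.png",np.hstack([cv2.resize(d[200:300,220:345],None,fx=3,fy=3),cv2.resize(e[90:190,230:355],None,fx=3,fy=3)]))
E
```

```text
before grip F [-0.5 -0.5  0.4]
gap 0.02265623898418836 gf 39.06089544296265 F [1.  0.6 1.5]
lifted dF [ 0.4  1.2 -0.7] t 4.1833
scene disc [0.3708 0.3168] hull 21 r 0.0469 sd 0.0007 n 255Traceback (most recent call last):
  File "<stdin>", line 3, in <module>
  File "h.py", line 35, in disc
    H=cv2.convexHull(P[:,:2].astype(np.float32))[:,0].astype(float)
      ~~~~~~~~~~~~~~~~~~~~~~~~~~~~~~~~~~~~~~~~~~^^^^^
TypeError: 'NoneType' object is not subscriptable
```

```bash
sed -i 's/^        H=cv2.convexHull/        if len(P)<40: print(n,"occluded"); continue\n&/' h.py
python3 - <<'E'
from h import *
q=Q(np.radians(120)); h=.05
move_ptp([.6598,.1289,.075+OFF+h+.08],q); servo_line([.6598,.1289,.075+OFF+h],vel=.15)
print(current_position(),current_time())
d=disc(.079+h,np.array([.6598,.1289]),.0475,tag="l1b")
d=np.load("scene_l1b.npz")["p"][...,::-1]; e=np.load("top_l1b.npz")["p"][...,::-1]
cv2.imwrite("pics/l1b.png",np.hstack([cv2.resize(d[200:300,220:345],None,fx=3,fy=3),cv2.resize(e[90:190,230:355],None,fx=3,fy=3)]))
E
```

```text
[0.66010613 0.1293634  0.14295884] 6.725
scene disc [0.6628 0.1319] hull 22 r 0.047 sd 0.001 n 271
top occluded
```

View pics/l1b.png

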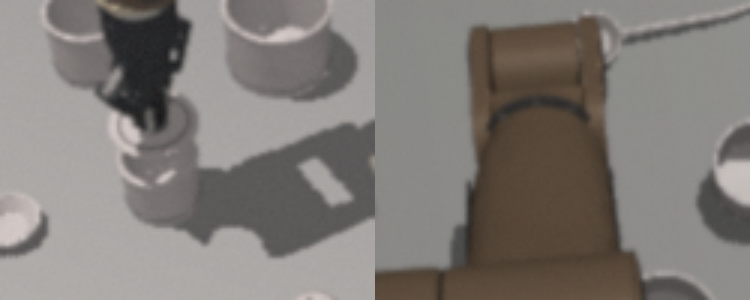

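The scene crop shows the small lid level in the jaws at about (150,125), above the small pot. The top view is blocked by the arm. Offsets agree to about 1 mm, so I'm lowering it.

```bash
cat >> h.py <<'E'
def place(xy,zr,fmax=2.5):
    servo_line([*xy,zr+OFF+.034],vel=.1); hold(.1); print("over",np.round(current_position(),4),F())
    servo_line([*xy,zr+OFF+.004],vel=.04); print("near",np.round(current_position(),4),F())
    lower(zr+OFF-.004,step=.0007,fmax=fmax)
def release(up=.12):
    grip(.06); print("open F",F()); p=current_position()
    servo_line([*p[:2],p[2]+.035],vel=.08); servo_line([*p[:2],p[2]+up],vel=.25)
E
python3 - <<'E'
from h import *
place([.6594,.1283],.075)
E
```

```text
over [0.6596 0.1283 0.1265] [ 0.1  0.5 -1.1]
near [0.6595 0.1283 0.0962] [ 0.4 -0.2 -0.3]
lowered to [0.6597 0.1283 0.0933] dF [-1.3 -0.8  6. ] t 9.3833
```

```bash
python3 - <<'E'
from h import *
release()
move_ptp([.45,.05,.35],Q(np.radians(120)))
d=disc(.079,np.array([.659,.128]),.0475,tag="a")
d=disc(.108,np.array([.368,.315]),.0585)
print(current_time())
d=np.load("scene_a.npz")["p"][...,::-1]; e=np.load("top_a.npz")["p"][...,::-1]
cv2.imwrite("pics/a.png",np.hstack([cv2.resize(d[150:320,220:450],None,fx=1.7,fy=1.7),cv2.resize(e[90:260,200:430],None,fx=1.7,fy=1.7)]))
E
```

```text
open F [-0.2 -0.8 -0.8]
scene disc [0.6617 0.1304] hull 26 r 0.0469 sd 0.0015 n 448
top disc [0.6583 0.1278] hull 19 r 0.0466 sd 0.0009 n 308
scene disc [0.3688 0.3117] hull 29 r 0.0579 sd 0.0009 n 756
top disc [0.3646 0.3097] hull 31 r 0.0577 sd 0.0006 n 739
12.1333
```

View pics/a.png

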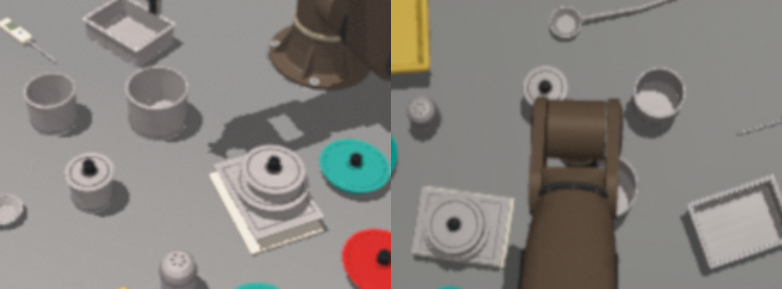

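Left: the small lid lies flat on its pot at (90,170). The stack now shows the middle lid at (272,165), and all pots are unmoved. Next the middle lid.

```bash
cat >> h.py <<'E'
def carry(xy,zr,yaw,r,h=.05):
    move_ptp([*xy,zr+OFF+h+.06],Q(yaw)); servo_line([*xy,zr+OFF+h],vel=.15); hold(.1)
    p=np.array(current_position()); print("at",p.round(4),current_time())
    if r: 
        d=disc(zr+.004+h,p[:2],r); print("lid vs tcp in scene",(d["scene"]-p[:2]).round(4))
E
python3 - <<'E'
from h import *
y=np.radians(120)
pick([.3662,.3104],.104,y)
carry([.6455,-.1109],.090,y,.0585)
place([.6455,-.1109],.090)
E
```

```text
before grip F [-0.4 -0.4 -0.6]
gap 0.02234347088851289 gf 39.05611038208008 F [0.8 1.1 1.1]
lifted dF [ 0.7  0.6 -1.1] t 16.0667
at [ 0.6461 -0.1108  0.1583] 19.0
scene disc [ 0.6484 -0.1077] hull 19 r 0.0583 sd 0.0012 n 355
top occluded
lid vs tcp in scene [0.0024 0.0031]
over [ 0.6457 -0.111   0.1414] [-0.1 -0.8 -1.6]
near [ 0.6456 -0.1109  0.1112] [-0.5 -0.4 -1.6]
lowered to [ 0.6457 -0.111   0.108 ] dF [-0.9 -0.7  3.6] t 21.6583
```

```bash
python3 - <<'E'
from h import *
release()
move_ptp([.47,-.15,.35],Q(np.radians(120)))
d=disc(.094,np.array([.6455,-.111]),.0585)
d=disc(.076,np.array([.366,.31]),.07,tag="b")
print(current_time())
E
```

```text
open F [ 0.4 -0.2 -1. ]
scene disc [ 0.648  -0.1084] hull 25 r 0.058 sd 0.0009 n 504
top disc [ 0.6454 -0.111 ] hull 20 r 0.0576 sd 0.0016 n 497
scene disc [0.3711 0.3129] hull 34 r 0.0691 sd 0.0013 n 1101
top disc [0.3667 0.3108] hull 32 r 0.0693 sd 0.0006 n 1010
24.2583
```

The middle lid sits on its pot: its disc coincides with the rim measured before. Next the large lid.

```bash
python3 - <<'E'
from h import *
y=np.radians(120)
pick([.3684,.3115],.072,y)
carry([.4469,.0018],.100,y,.07)
place([.4469,.0018],.100)
E
```

```text
before grip F [ 0.4 -1.  -0.1]
gap 0.02287234397584613 gf 39.045249223709106 F [0.9 0.8 1.8]
lifted dF [-0.5  0.9 -2.4] t 28.8333
at [0.4474 0.0021 0.1678] 31.1583
scene disc [0.45   0.0047] hull 28 r 0.0696 sd 0.0019 n 580
top occluded
lid vs tcp in scene [0.0026 0.0026]
over [0.4471 0.0018 0.1515] [ 0.2 -0.3 -2.3]
near [0.447  0.0018 0.1211] [ 0.4  0.1 -2. ]
lowered to [0.4471 0.0018 0.1176] dF [-2.8  0.2 13.1] t 34.0667
```

```bash
cat >> h.py <<'E'
def rect(z,xy,a,b,y0,cams=("scene","top"),tag=None,band=.006,vmin=90):
    """plate a(x) by b(y), top at z: pose from its outline points"""
    for n in cams:
        p,d=camera(n)
        if tag: np.savez(f"{n}_{tag}.npz",p=p,d=d)
        P=cloud(n,d).reshape(-1,3); V=p.max(2).ravel()
        P=P[(abs(P[:,2]-z+.0015)<band)&(np.hypot(*(P[:,:2]-xy).T)<.13)&(V>vmin)]
        H=cv2.convexHull(P[:,:2].astype(np.float32)); 
        L=cv2.approxPolyDP(H,.0005,True)[:,0].astype(float) if 0 else H[:,0].astype(float)
        M=np.vstack([L[i]+(np.roll(L,-1,0)[i]-L[i])*t for i in range(len(L)) for t in np.linspace(0,1,max(2,int(np.linalg.norm(np.roll(L,-1,0)[i]-L[i])/.003)))])
        def f(s):
            c,q=np.cos(s[2]),np.sin(s[2]); D=M-s[:2]; u=D@[c,q]; v=D@[-q,c]
            return np.maximum(abs(u)-a/2+s[3],abs(v)-b/2+s[3])
        s=least_squares(f,[*xy,y0,0],loss='soft_l1',f_scale=.0015)
        print(n,"rect",s.x[:2].round(4),"yaw",np.degrees(s.x[2]).round(2),"shrink",s.x[3].round(4),"rms",np.sqrt((f(s.x)**2).mean()).round(4),"n",len(P),"minAreaRect",np.round(np.hstack([np.hstack(k) for k in cv2.minAreaRect(H)]),3))
E
python3 - <<'E'
from h import *
release()
move_ptp([.62,-.02,.36],Q(np.radians(120)))
d=disc(.104,np.array([.447,.002]),.07,tag="c")
rect(.044,np.array([.362,.30]),.140,.190,np.radians(-10))
rect(.060,np.array([.378,-.281]),.142,.192,np.radians(19))
for n in("scene","top"):
    z=np.load(n+"_c.npz"); P=cloud(n,z["d"]); m=(P[...,2]>.05)&(P[...,2]<.08)&(np.hypot(P[...,0]-.362,P[...,1]-.30)<.07)&(z["p"].max(2)<80)
    H=P[m][:,:2].astype(np.float32); print(n,"handle",m.sum(),cv2.minAreaRect(H),np.percentile(P[m][:,2],[10,90]))
print(current_time())
d=np.load("scene_c.npz")["p"][...,::-1]; e=np.load("top_c.npz")["p"][...,::-1]
cv2.imwrite("pics/c.png",np.hstack([cv2.resize(d[140:320,220:450],None,fx=1.7,fy=1.7),cv2.resize(e[90:270,210:440],None,fx=1.7,fy=1.7)]))
E
```

```text
open F [0.5 0.2 0.5]
scene disc [0.4502 0.0037] hull 26 r 0.0694 sd 0.0013 n 619
top occludedTraceback (most recent call last):
  File "<stdin>", line 5, in <module>
  File "h.py", line 84, in rect
    print(n,"rect",s.x[:2].round(4),"yaw",np.degrees(s.x[2]).round(2),"shrink",s.x[3].round(4),"rms",np.sqrt((f(s.x)**2).mean()).round(4),"n",len(P),"minAreaRect",np.round(np.hstack([np.hstack(k) for k in cv2.minAreaRect(H)]),3))
                                                                                                                                                                                       ~~~~~~~~~^^^
    return _arrays_for_stack_dispatcher(tup)
    raise TypeError('arrays to stack must be passed as a "sequence" type '
                    'such as list or tuple.')
TypeError: arrays to stack must be passed as a "sequence" type such as list or tuple.
```

```bash
sed -i 's/,"minAreaRect",np.round.*$/,"mar",cv2.minAreaRect(H))/' h.py
python3 - <<'E'
from h import *
rect(.044,np.array([.362,.30]),.140,.190,np.radians(-10))
rect(.060,np.array([.378,-.281]),.142,.192,np.radians(19),tag="c")
for n in("scene","top"):
    z=np.load(n+"_c.npz"); P=cloud(n,z["d"]); m=(P[...,2]>.05)&(P[...,2]<.08)&(np.hypot(P[...,0]-.362,P[...,1]-.30)<.07)&(z["p"].max(2)<80)
    H=P[m][:,:2].astype(np.float32); print(n,"handle",m.sum(),cv2.minAreaRect(H),np.percentile(P[m][:,2],[10,90]))
print(current_time())
d=np.load("scene_c.npz")["p"][...,::-1]; e=np.load("top_c.npz")["p"][...,::-1]
cv2.imwrite("pics/c.png",np.hstack([cv2.resize(d[140:320,220:450],None,fx=1.7,fy=1.7),cv2.resize(e[90:270,210:440],None,fx=1.7,fy=1.7)]))
E
```

```text
scene rect [0.3717 0.3086] yaw -7.51 shrink -0.0012 rms 0.001 n 1922 mar ((0.371130108833313, 0.3088984489440918), (0.19230663776397705, 0.14537043869495392), 82.19869995117188)
top rect [0.3779 0.3131] yaw -6.96 shrink 0.0083 rms 0.0148 n 650 mar ((0.3691759705543518, 0.3055751919746399), (0.19102658331394196, 0.14037883281707764), 82.34107208251953)
scene rect [ 0.3796 -0.2799] yaw 18.94 shrink -0.0012 rms 0.0011 n 245 mar ((0.37972262501716614, -0.28065088391304016), (0.14672033488750458, 0.1974947154521942), 19.051074981689453)
top rect [ 0.3763 -0.2827] yaw 18.93 shrink -0.0001 rms 0.0005 n 374 mar ((0.37627360224723816, -0.28300631046295166), (0.1423642933368683, 0.19402603805065155), 18.89828872680664)
scene handle 53 ((0.37458744645118713, 0.310688316822052), (0.06377337872982025, 0.00911678560078144), 80.93272399902344) [0.06095744 0.06819186]Traceback (most recent call last):
  File "<stdin>", line 6, in <module>
    return _quantile_unchecked(
        a, q, axis, out, overwrite_input, method, keepdims, weights)
    return _ureduce(a,
                    func=_quantile_ureduce_func,
    ...<5 lines>...
                    overwrite_input=overwrite_input,
                    method=method)
    r = func(a, **kwargs)
    result = _quantile(arr,
                       quantiles=q,
    ...<2 lines>...
                       out=out,
                       weights=wgt)
    slices_having_nans = np.isnan(arr[-1, ...])
                                  ~~~^^^^^^^^^
IndexError: index -1 is out of bounds for axis 0 with size 0
```

```bash
python3 - <<'E'
from h import *
import h
z={n:np.load(n+"_c.npz") for n in("scene","top")}
h.camera=lambda n:(z[n]["p"],z[n]["d"])
rect(.0425,np.array([.368,.309]),.140,.190,np.radians(-7.5),band=.009)
P=cloud("top",z["top"]["d"]); m=np.hypot(P[...,0]-.368,P[...,1]-.309)<.06
v,u=np.where(m); print(np.histogram(P[m][:,2],bins=np.arange(.02,.09,.005)),u.min(),u.max(),v.min(),v.max())
d=z["scene"]["p"][...,::-1]; e=z["top"]["p"][...,::-1]
cv2.imwrite("pics/c.png",np.hstack([cv2.resize(d[140:320,220:450],None,fx=1.7,fy=1.7),cv2.resize(e[90:270,210:440],None,fx=1.7,fy=1.7)]))
E
```

```text
scene rect [0.3642 0.3081] yaw -7.98 shrink -0.0065 rms 0.0154 n 1933 mar ((0.34125539660453796, 0.3130287826061249), (0.19267602264881134, 0.20502877235412598), 81.51502227783203)
top rect [0.378 0.313] yaw -7.11 shrink 0.0085 rms 0.0147 n 732 mar ((0.3685877025127411, 0.305700421333313), (0.19009219110012054, 0.1404125988483429), 82.06133270263672)
(array([ 0,  0,  4, 12, 80, 63, 20,  0,  0,  0,  0,  0,  0]), array([0.02 , 0.025, 0.03 , 0.035, 0.04 , 0.045, 0.05 , 0.055, 0.06 ,
       0.065, 0.07 , 0.075, 0.08 , 0.085])) 223 252 207 231
```

View pics/c.png

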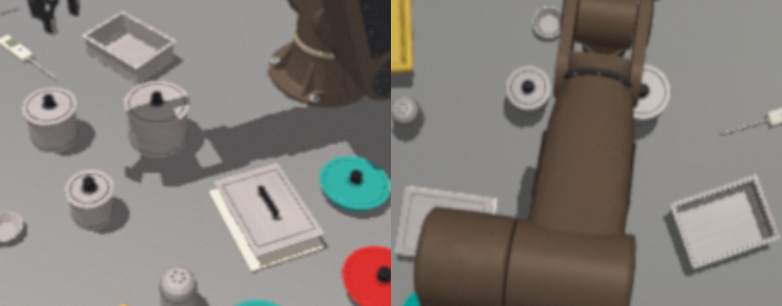

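All three round lids sit flat in the left crop at (90,185), (50,105) and (157,110). The pan lid lies on its board at (268,205). The elbow hides it from above, so I'll move aside and measure it once more.

```bash
python3 - <<'E'
from h import *
move_ptp([.47,-.15,.36],Q(np.radians(80)))
rect(.044,np.array([.369,.306]),.140,.190,np.radians(-7.5),tag="d")
disc(.104,np.array([.447,.002]),.07)
for n in("scene","top"):
    z=np.load(n+"_d.npz"); P=cloud(n,z["d"]); m=(np.hypot(P[...,0]-.369,P[...,1]-.306)<.05)&(z["p"].max(2)<90)
    v,u=np.where(m); W=ray(n,np.c_[u,v],.066)[:,:2].astype(np.float32); print(n,"handle",m.sum(),cv2.minAreaRect(W))
for a in(-8,172,82-90):
    for yy,x in((-7.6,(.369,.306,.057)),(18.9,(.378,-.281,.1))):
        pass
for k in(0,180):
    for l,pn in((-7.6,18.9),(-7.6,198.9),(-7.6,-161.1)):
        a=solve_ik([.369,.306,.057],Q(np.radians(l+k))); b=solve_ik([.378,-.281,.1],Q(np.radians(pn+k)))
        print(k,pn,a if a is None else np.round(a,2),b if b is None else np.round(b,2))
print(current_time())
E
```

```text
scene rect [0.3713 0.3071] yaw -7.73 shrink -0.0012 rms 0.0009 n 1913 mar ((0.3704802393913269, 0.3071938157081604), (0.19457997381687164, 0.144382044672966), 82.3484115600586)
top rect [0.3639 0.3061] yaw -6.85 shrink -0.0031 rms 0.0157 n 1445 mar ((0.33956649899482727, 0.3100816607475281), (0.19022993743419647, 0.1994887739419937), 81.80966186523438)
scene disc [0.4503 0.0039] hull 28 r 0.0696 sd 0.0014 n 761
top disc [0.4469 0.0017] hull 27 r 0.0689 sd 0.003 n 947
scene handle 67 ((0.3756607174873352, 0.3156769573688507), (0.07706741243600845, 0.012457302771508694), 80.38217163085938)
top handle 60 ((0.366921603679657, 0.30482763051986694), (0.06551333516836166, 0.011011705733835697), 81.7941665649414)
0 18.9 [ 0.55  0.58  2.08 -0.    0.48  2.26] [-0.78  0.5   2.07 -0.    0.57  0.46]
0 198.9 [ 0.55  0.58  2.08 -0.    0.48  2.26] [-0.78  0.5   2.07 -0.    0.57 -2.68]
0 -161.1 [ 0.55  0.58  2.08 -0.    0.48  2.26] [-0.78  0.5   2.07 -0.    0.57 -2.68]
180 18.9 [ 0.55  0.58  2.08 -0.    0.48 -0.88] [-0.78  0.5   2.07 -0.    0.57 -2.68]
180 198.9 [ 0.55  0.58  2.08 -0.    0.48 -0.88] [-0.78  0.5   2.07 -0.    0.57  0.46]
180 -161.1 [ 0.55  0.58  2.08 -0.    0.48 -0.88] [-0.78  0.5   2.07 -0.    0.57  0.46]
37.8083
```

```bash
python3 - <<'E'
from h import *
pick([.3686,.3055],.040,np.radians(82.2),up=.20,open_=.05,strength=70)
q=Q(np.radians(108.9)); xy=[.3774,-.2819]
move_ptp([*xy,.26],q); servo_line([*xy,.06+OFF+.05],vel=.15); hold(.2)
print(np.round(current_position(),4),current_time())
rect(.064+.05,np.array([.378,-.281]),.140,.190,np.radians(18.9),tag="e",band=.008)
d=np.load("scene_e.npz")["p"][...,::-1]; cv2.imwrite("pics/e.png",cv2.resize(d[100:220,220:380],None,fx=4,fy=4))
E
```

```text
before grip F [ 0.5  0.2 -0.6]
gap 0.014981366485947488 gf 0.0 F [0.3 0.6 0.5]
lifted dF [-0.5  0.   0. ] t 42.4833
[ 0.3776 -0.2821  0.1276] 46.775
scene rect [ 0.2233 -0.4367] yaw 93.05 shrink -0.0842 rms 0.002 n 3 mar ((0.3806091547012329, -0.2731966972351074), (0.0070143286138772964, 0.030034901574254036), 81.96441650390625)Traceback (most recent call last):
  File "<stdin>", line 6, in <module>
  File "h.py", line 78, in rect
    L=cv2.approxPolyDP(H,.0005,True)[:,0].astype(float) if 0 else H[:,0].astype(float)
                                                                  ~^^^^^
TypeError: 'NoneType' object is not subscriptable
```

My `pick` closes only to 15 mm and the bar is 12 mm wide, so the grasp came up empty. I'll go back and close further.

```bash
sed -i 's/grip(.015,strength)/grip(.004,strength)/' h.py; sed -i 's/^        H=cv2.convexHull(P\[:,:2\].astype(np.float32)); $/        if len(P)<60: print(n,"occluded"); continue\n&/' h.py
python3 - <<'E'
from h import *
servo_line([.3774,-.2819,.26],vel=.2)
pick([.3686,.3055],.040,np.radians(82.2),up=.20,open_=.05,strength=70)
if current_finger_gap()<.009: raise SystemExit("missed")
q=Q(np.radians(108.9)); xy=[.3774,-.2819]
move_ptp([*xy,.26],q); servo_line([*xy,.06+OFF+.05],vel=.15); hold(.2)
print(np.round(current_position(),4),current_time())
rect(.064+.05,np.array([.378,-.281]),.140,.190,np.radians(18.9),tag="e",band=.008)
d=np.load("scene_e.npz")["p"][...,::-1]; cv2.imwrite("pics/e.png",cv2.resize(d[100:220,220:380],None,fx=4,fy=4))
E
```

```text
before grip F [-0.5 -0.3  0.2]
gap 0.010708147512384207 gf 68.37403535842896 F [-0.   0.6  6. ]
lifted dF [ 0.3 -0.7 -2.1] t 52.8083
[ 0.3776 -0.282   0.1276] 57.1
scene rect [ 0.3806 -0.2782] yaw 18.95 shrink -0.0007 rms 0.0057 n 773 mar ((0.3804357647895813, -0.2780359387397766), (0.14386610686779022, 0.19302961230278015), 18.750802993774414)
top rect [ 0.3936 -0.2723] yaw 9.94 shrink 0.0265 rms 0.0178 n 103 mar ((0.3956282138824463, -0.2939494252204895), (0.21090030670166016, 0.06764107197523117), 78.51444244384766)
```

View pics/e.png

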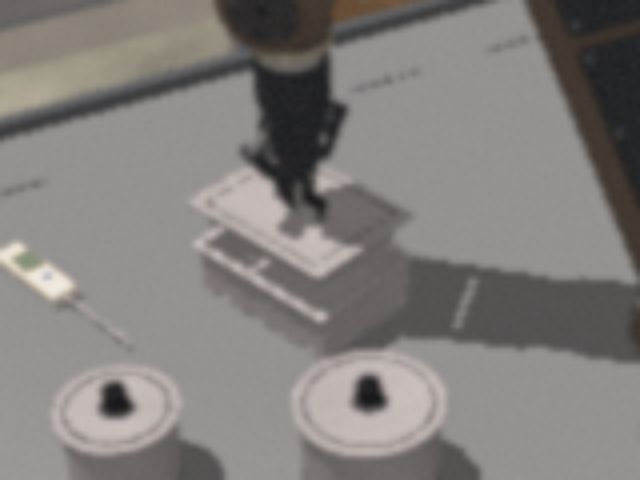

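The pan lid hangs level over the pan at crop (300,215) and the yaw matches. I'm correcting by about 1.5 mm and lowering.

```bash
python3 - <<'E'
from h import *
place([.3767,-.2835],.060,fmax=3)
E
```

```text
over [ 0.3768 -0.2836  0.1113] [ 0.   0.4 -1.3]
near [ 0.3768 -0.2836  0.0811] [-0.7 -0.9 -2.4]
lowered to [ 0.3768 -0.2836  0.0774] dF [-1.   1.1  9.2] t 60.0083
```

```bash
python3 - <<'E'
from h import *
grip(.05); p=current_position(); servo_line([*p[:2],p[2]+.035],vel=.08); servo_line([*p[:2],.25],vel=.25)
move_ptp([.36,.40,.35],Q(np.radians(120))); hold(.3)
rect(.064,np.array([.377,-.282]),.140,.190,np.radians(18.9),tag="f")
disc(.079,np.array([.659,.128]),.0475); disc(.094,np.array([.6455,-.111]),.0585); disc(.104,np.array([.447,.002]),.07)
# plate flatness: slope of plate points
for n in("scene","top"):
    P=cloud(n,np.load(n+"_f.npz")["d"]).reshape(-1,3)
    for c,z,r in(((.659,.128),.079,.047),((.6455,-.111),.094,.058),((.447,.002),.104,.069),((.377,-.282),.064,.068)):
        S=P[(np.hypot(*(P[:,:2]-c).T)<r)&(abs(P[:,2]-z)<.008)]; A=np.c_[S[:,:2]-c,np.ones(len(S))]
        k=np.linalg.lstsq(A,S[:,2],rcond=None)[0]; print(n,"tilt deg",np.degrees(k[:2]).round(2),"z",k[2].round(4),"exp",z)
d=np.load("scene_f.npz")["p"][...,::-1]; e=np.load("top_f.npz")["p"][...,::-1]
cv2.imwrite("pics/f.png",np.hstack([cv2.resize(d[140:340,200:430],None,fx=1.7,fy=1.7),cv2.resize(e[80:280,220:450],None,fx=1.7,fy=1.7)]))
print(current_time())
E
```

```text
scene rect [ 0.3798 -0.2791] yaw 19.26 shrink -0.0024 rms 0.0011 n 894 mar ((0.380143940448761, -0.27826806902885437), (0.14627724885940552, 0.19777874648571014), 19.658105850219727)
top rect [ 0.3762 -0.2827] yaw 18.76 shrink -0.0012 rms 0.0006 n 1667 mar ((0.3762668967247009, -0.2828329801559448), (0.14205104112625122, 0.19394725561141968), 18.838171005249023)
scene disc [0.6618 0.1304] hull 25 r 0.0472 sd 0.001 n 447
top disc [0.6583 0.1275] hull 23 r 0.047 sd 0.0006 n 392
scene disc [ 0.6482 -0.1081] hull 28 r 0.0577 sd 0.0012 n 506
top disc [ 0.6447 -0.1114] hull 30 r 0.0576 sd 0.0007 n 668
scene disc [0.4498 0.0036] hull 27 r 0.0696 sd 0.0013 n 762
top disc [0.4465 0.0012] hull 41 r 0.0691 sd 0.0005 n 1028
scene tilt deg [0.24 0.6 ] z 0.0776 exp 0.079
scene tilt deg [0.51 0.01] z 0.0922 exp 0.094
scene tilt deg [0.1  0.09] z 0.1021 exp 0.104
scene tilt deg [0.34 0.03] z 0.0618 exp 0.064
top tilt deg [-0.26 -0.56] z 0.08 exp 0.079
top tilt deg [-0.28 -0.34] z 0.0946 exp 0.094
top tilt deg [-0.18 -0.02] z 0.1048 exp 0.104
top tilt deg [ 0.   -0.16] z 0.0646 exp 0.064
64.9
```

View pics/f.png

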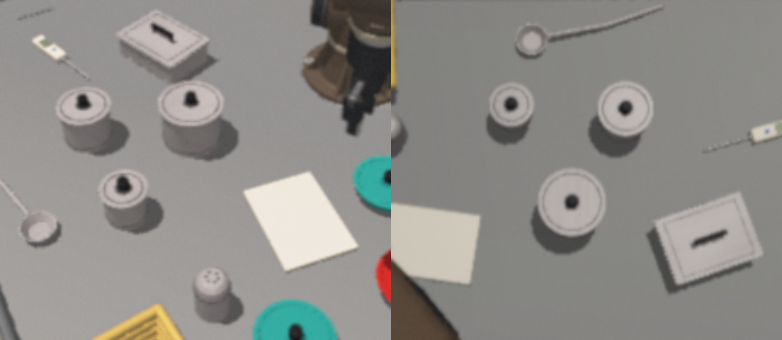

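All four lids lie flat and centred on their vessels, with heights within 2 mm of the expected values. The shaker and thermometer look undisturbed, so I'm handing in.

```bash
python3 -c "
from plant import *
print(job_done())"
```

```text
the job is handed in; nothing more can be done
None
```

The job is handed in at about 65 s: all four lids lie flat and centred on their vessels, though my first grasp at the pan lid closed on nothing and had to be repeated.

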